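# Lock the focus of an upward-looking bench camera

## Robot

A 7-joint arm with a two-finger parallel gripper is mounted at the origin on the work surface. World frame = base frame: x ahead of the robot, y to its left, z up, the work surface at z = 0. Lengths are in m, angles in rad, forces in N, time in s.
With the tool pointing down it reaches from about 0.35 to 0.9 m from the base axis. Payload 8.1 kg.
Tool frame: the origin (TCP) lies on the centre line of the jaws, within the pads' length; the fingertips stand 14 mm ahead of it and the grasp point (between the pads) lies 5 mm behind it; z points along the fingers, y is the direction in which the jaws open and shut (so a half turn about z gives the same grasp; the last joint's range is limited). The gripper opens to 92 mm and grips with 3 to 60 N. Pads are 19 mm wide; open, the fingers measure 130 mm over their backs; the gripper's body (75 mm by 190 mm) begins 47 mm behind the grasp point.
Start: joints at [-1.373, 0.434, 0.025, 1.573, -0.012, 1.134, -0.075], TCP at [0.185, 0.597, 0.241] pointing down, gripper open.
Joint ranges: [-2.62, 2.62], [-0.44, 2.09], [-1.27, 1.32], [0.08, 2.57], [-1.32, 4.46], [0.12, 2], [-2.74, 2.74]. Speed limits (rad/s): [2.22, 2.22, 3.01, 3.01, 3.14, 3.14, 3.14].

## Interface

Orientations are given as a rotation vector (axis times angle).
In Python, from cell import observe, eyes, arm gives the robot as it stands.
- The arm moves only by the tool step_arm, never from a script. Its argument "series" is a list that holds one entry, the list of rows, each a list of 5 numbers: the finger opening in m, from 0 to 0.0918, then the shift along the world's x, y, z in m, then the turn about the world's z in degrees. In form: [[[hand, dx, dy, dz, spin], ...]]. A call has 1 to 20 rows; each row is the pose to reach, as a shift and turn from the pose measured when the call began; what a row does not reach only later rows make up. A row lasts 1/12 s, in which the tool goes at most 41.7 mm and 7.16 degrees, less where a joint would pass 70% of its speed; a pose out of reach is approached as far as the arm can. A call with a gripper value outside its range is refused whole. The fingers move at their own pace and stop on an object; "squeeze" is the grip in N (left out, the last holds). Time passes only in rows, so rows that repeat a pose let the fingers close. It gives the time, the measured TCP pose, the force and the opening at its end, in the units of the state.
- observe(): the state, without advancing time (a new reading comes with each control period).
- eyes.get_image(name): name is "scene" or "top"; returns (picture, depth): 420x560x3 uint8, red, green, blue; 420x560 float32, m along the optical axis (not along the pixel's ray), 0 where there is no reading.
- eyes.camera_params(name): a dict with "intrinsics" (3x3 intrinsics, pixels), "position" and "attitude" of the camera in the world. Camera axes: x right, y down, z forward; pixel columns grow to the right and rows downward; lengths in m; the calibration is good to about 2 mm. A picture is of the moment at which its call begins. camera_params takes no time and is no camera call.
- arm.sign_off(): hands the job in, once; it reports no verdict.
The state is a dict: "clock": time; "joints": joint angles; "dq": joint speeds; "joint_efforts": joint torques, N m; "position": TCP position; "ee_rot": TCP orientation; "force": force on the tool from outside, world axes, zero at the start; "ft_torque": the same for the moment, N m; "width": opening from 0.0 (shut) to 1.0 (fully open).
Only numpy, scipy, OpenCV 4.12 (cv2) and the standard library are available. Lean on these libraries where they do the work, as an engineer would, in place of code of your own. Each camera call takes 0.05 s, during which the arm holds its last target.

## Task

The focus of the upward-looking bench camera is set and must now be locked. Slip the loose holding key over the square end of the lens barrel, right down onto its shoulder with the handle between the two stop posts, and let go of it; then screw the knurled lock ring clockwise (seen from above) home until it is snug, about 0.5 N m and never 0.9 N m or more, without the barrel turning more than the key's slight play. Leave the key on, and do not disturb the other things on the bench.

Things in the scene. Friction and masses are not known exactly. Their poses are not given: they have to be found in the camera images.
- key: Loose flat steel holding key, 12 mm thick, lying flat. Head 36 mm along x by 40 mm along y with a 26 x 26 mm square window right through its middle; a straight handle, 12 mm wide, runs from the head along +x and ends 100 mm from the window's centre. 90 to 145 g. Origin: centre of the window on the underside; x along the handle, z up (the key is the same either way up). It can be gripped from above across the 40 mm of the head (along y) or across the handle.
- key_handle (a point): Point on the key's handle, 70 mm along x from the window's centre, at half thickness (6 mm above the underside).
- unit: The bench camera: fixed white box 150 x 110 x 45 mm high with the lens barrel standing up out of its top. Origin: on the bench, directly under the barrel's axis; x points from the barrel towards the two stop posts, z up. The box reaches from x = -53 to +97 mm and y = -55 to +55 mm.
- seat (a point): Point on the barrel's axis at the height of the shoulder that the key's underside rests on, 75 mm above the bench; axes as the unit's (it does not turn with the barrel). Below the shoulder the black barrel is a 38 mm cylinder; above it is the square end, 24 mm across flats (1 mm play to the key's window on each side), its flats parallel to the unit's x and y, straight for 17 mm, then tapering within 8 mm to 17 mm across at the top, 25 mm above the shoulder.
- ring_mid (a point): Point on the barrel's axis at mid height of the lock ring, 55 mm above the bench. The ring is a knurled bright metal ring, 62 mm in outer diameter, 18 mm tall (46 to 64 mm above the bench, lowest 1 mm above the camera's top), round the foot of the barrel; it is turned by gripping it across its diameter from above, the fingers straddling the barrel and the seated key's 40 mm head. The key's handle is in the way of a finger within about 40 degrees of it.
- ring (a joint): Turn of the lock ring relative to the barrel, rad, growing clockwise seen from above (tightening). It starts between 0.5 and 1.1 and comes up hard against its seat at 1.6, so one grasp is enough. While it runs, its thread drags on the barrel with about 0.12 N m. Its drop on the fine thread is too small to see. All of the torque put on it passes into the barrel.
- barrel (a joint): Turn of the lens barrel in the camera, rad, growing clockwise seen from above; 0 at the set focus, as at the start. It is held by only about 0.04 N m of friction, so unless the key holds it the barrel turns along with the ring. The seated key between the posts leaves it about 0.12 rad of play, and gives a little more (to about 0.16) as the ring is tightened.
- stop: Two fixed round steel stop posts, 10 mm thick, to 97 mm above the bench, tapered over the top 8 mm. They stand along the unit's y with 16 mm clear between them (the handle is 12 mm wide), 70 mm from the barrel's axis. Between them a 10 mm ledge, level with the barrel's shoulder, carries the handle. Origin: midway between their feet, on the camera's top (45 mm above the bench); axes as the unit's.
- stop_mid (a point): Point midway between the two stop posts, at the mid thickness of a seated key's handle (81 mm above the bench).
- bottle: Bystander: glass bottle with a blue cap, 64 mm in diameter, 130 mm high; origin at the centre of its underside.
- tip_rack: Bystander: box of pipette tips, 120 x 80 mm, 57 mm high with the tips; origin at the centre of its underside.
- dust_cap: Bystander: black round dust cap, 42 mm in diameter, 13 mm high; origin at the centre of its underside.
Mind the look-alikes: they are no part of the job. Of the things that look like the key, take the one that is farthest from the robot's base at the start. Leave any green look-alike of the unit alone.

How it is judged:
On the way, in this order (a step that is already met when the one before it is completed fails the run):
1. the holding key is fully down on the barrel's shoulder, its handle between the stop posts, and let go of (horizontal distance between key and seat below 0.004 m and z of key in the frame of seat between -0.003 and 0.003 m and horizontal distance between key_handle and stop_mid below 0.008 m and angle between key's own z axis and vertical below 0.08 rad and contact force between the fingers and key below 0.2 N), for 0.2 s.
2. the lock ring is home and snug: the held key's handle bears on a stop post with more than 3 N (0.25 N m on the ring) (horizontal distance between key and seat below 0.004 m and z of key in the frame of seat between -0.003 and 0.003 m and horizontal distance between key_handle and stop_mid below 0.008 m and angle between key's own z axis and vertical below 0.08 rad and value of joint ring above 1.55 rad and contact force between key and stop above 3 N), for 0.1 s.
At the end, for the whole second after the job is handed in: The key rests on the barrel's shoulder (within 4 mm sideways, 3 mm in height, level within 0.08 rad) with its handle between the posts (within 8 mm of the middle point), at rest; the lock ring is home (ring above 1.53 rad) and the barrel is within 0.2 rad of its set focus (horizontal distance between key and seat below 0.004 m and z of key in the frame of seat between -0.003 and 0.003 m and horizontal distance between key_handle and stop_mid below 0.008 m and angle between key's own z axis and vertical below 0.08 rad and value of joint ring above 1.53 rad and value of joint barrel between -0.2 and 0.2 rad and linear speed of key below 0.02 m/s); the robot touches nothing.
It fails at once if the barrel has turned more than 0.2 rad: focus lost (value of joint barrel above 0.2 rad or value of joint barrel below -0.2 rad).
It fails at once if the ring is over-tightened or the key forced: the key bears on the stop posts with more than 14 N (about 1 N m on the ring) (contact force between key and stop above 14 N).
It fails at once if the bottle was moved more than 30 mm (distance of bottle from where it was at the start of the episode above 0.03 m).
It fails at once if the pipette tip box was moved more than 30 mm (distance of tip_rack from where it was at the start of the episode above 0.03 m).
It fails at once if the dust cap was moved more than 30 mm (distance of dust_cap from where it was at the start of the episode above 0.03 m).
It also fails if it takes over 64 s, if anything falls off the work surface, if the arm or the gripper's body presses on something with over 40 N, if the wrist force passes 120 N, or if a joint passes its speed limit or range.

## Working session

There is one attempt and no reset: what is moved stays moved. The work goes in short steps, Python scripts to look and compute and a tool call to move; the robot and the scene stay as the last step left them, time stands still between calls to the robot, and variables do not carry over. Pictures are saved under pics/ and viewed, and the job is handed in when it is done.

Besides the shell and the picture viewer there is one more tool, called after "Emit:" as name([rows], argument=value, ...), one row to a line, values as JSON. step_arm: Moves the arm, as the interface text tells. Its arguments: {"type":"object","properties":{"series":{"type":"array"},"squeeze":{"type":"number"}},"required":["series"]}

```bash
ls; mkdir -p pics
python3 - <<'E'
from cell import observe, eyes, arm
import cv2, numpy as np
print(observe())
for n in ("scene","top"):
    im,d=eyes.get_image(n); cv2.imwrite(f"pics/{n}0.png",im[:,:,::-1]); np.savez(f"{n}0.npz",im=im,d=d)
    print(n,eyes.camera_params(n))
E
```

```text
pics
{'clock': 0.0, 'joints': array([-1.37257751,  0.43521913,  0.02498108,  1.5741177 , -0.01162361,
        1.13401647, -0.07509134]), 'dq': array([-8.46976715e-04, -8.61405232e-04,  1.71989625e-03, -7.56175150e-05,
       -9.27488776e-05, -3.41883926e-04,  6.69341221e-04]), 'joint_efforts': array([-7.79956772e-04, -6.67868543e+01,  9.84417424e-01, -3.14464688e+01,
       -6.06047432e-02,  4.31048311e-02,  1.87961491e-04]), 'position': array([0.18508987, 0.59643211, 0.23993948]), 'ee_rot': array([-4.70850380e-01, -3.10599059e+00,  2.53092608e-03]), 'force': array([ 0.16540741, -0.46108476, -0.49994817]), 'ft_torque': array([-0.02069594, -0.04294598,  0.04393324]), 'width': 1.0005105064850603}
scene {'intrinsics': array([[503.57026945,   0.        , 287.84993731],
       [  0.        , 503.57026945, 208.89600305],
       [  0.        ,   0.        ,   1.        ]]), 'position': array([0.97900712, 0.14469698, 1.05043476]), 'attitude': array([-1.39576573, -2.44052283,  0.63367949])}
top {'intrinsics': array([[511.24771447,   0.        , 278.59186702],
       [  0.        , 511.24771447, 201.17434828],
       [  0.        ,   0.        ,   1.        ]]), 'position': array([ 0.31185773, -0.14488986,  1.29827348]), 'attitude': array([-2.1448108 ,  2.10984112, -0.13647022])}
```

View pics/scene0.png

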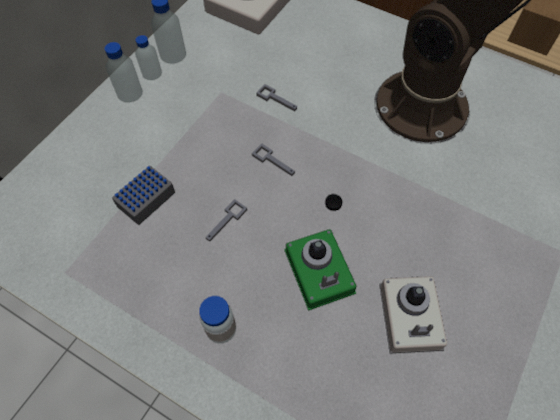

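View pics/top0.png

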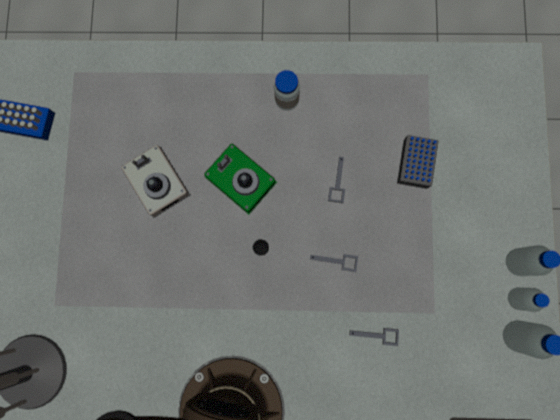

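```bash
cat > h.py <<'E'
import numpy as np, cv2
from scipy.spatial.transform import Rotation as Ro
from cell import observe, eyes, arm
P={n:eyes.camera_params(n) for n in("scene","top")}
def ray(n,u,v):
    p=P[n];d=np.linalg.inv(p["intrinsics"])@np.array([u,v,1.]);return p["position"],Ro.from_rotvec(p["attitude"]).as_matrix()@d
def onz(n,u,v,z):
    o,d=ray(n,u,v);return o+d*(z-o[2])/d[2]
def proj(n,X):
    p=P[n];c=Ro.from_rotvec(p["attitude"]).as_matrix().T@(np.asarray(X,float)-p["position"]);q=p["intrinsics"]@c;return q[:2]/q[2]
def crop(n,im,u0,v0,u1,v1,s,name):
    cv2.imwrite(name,cv2.resize(im[v0:v1,u0:u1,::-1],None,fx=s,fy=s,interpolation=cv2.INTER_CUBIC))
E
python3 - <<'E'
from h import *
t=np.load("top0.npz");s=np.load("scene0.npz")
for u,v in((337,190),(349,262),(391,337)):
    p=onz("top",u,v,.012);print(p,np.hypot(*p[:2]))
for (u,v) in((237,209),(261,152),(265,92)):
    p=onz("scene",u,v,.012);print(p,np.hypot(*p[:2]))
print("base",proj("top",[0,0,0]),proj("scene",[0,0,0]))
crop("top",t["im"],310,140,370,220,8,"pics/kt.png")
crop("top",t["im"],115,135,200,225,6,"pics/ut.png")
crop("scene",s["im"],195,190,260,250,8,"pics/ks.png")
crop("scene",s["im"],370,265,460,360,6,"pics/us.png")
E
```

```text
[ 0.54474316 -0.25544921  0.012     ] 0.6016638710985824
[ 0.36288183 -0.285413    0.012     ] 0.4616749982893197
[ 0.18339235 -0.38668481  0.012     ] 0.42796950132891187
[ 0.53187627 -0.24680512  0.012     ] 0.5863489872945126
[ 0.36264943 -0.28517616  0.012     ] 0.4613459159081266
[ 0.18713213 -0.38139511  0.012     ] 0.4248301648491653
base [230.59851407 410.90786471] [420.86691294 104.62477734]
```

View pics/kt.png

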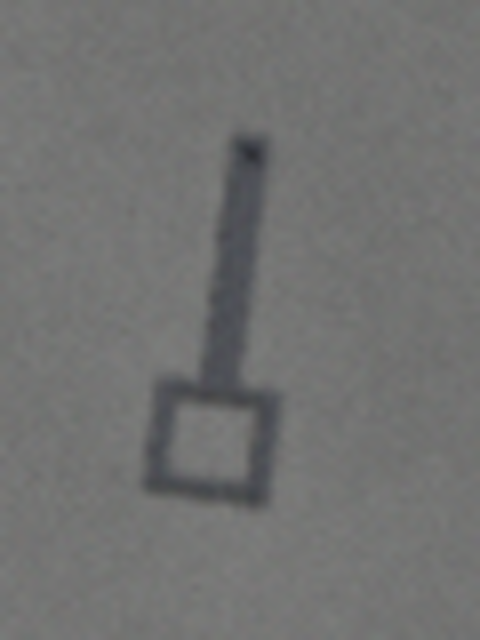

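View pics/ut.png

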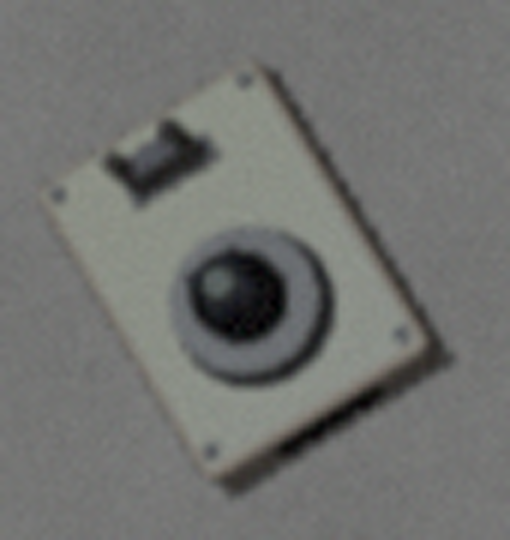

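View pics/ks.png

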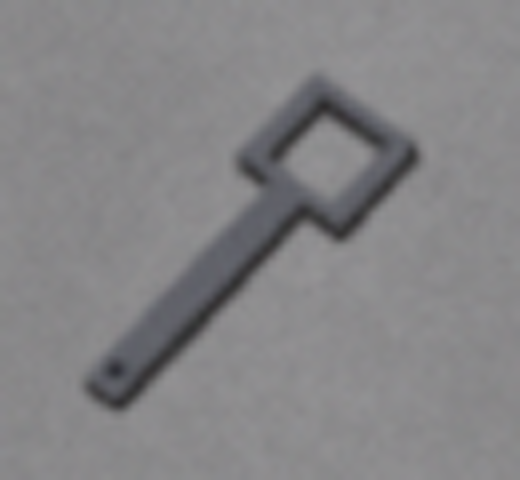

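View pics/us.png

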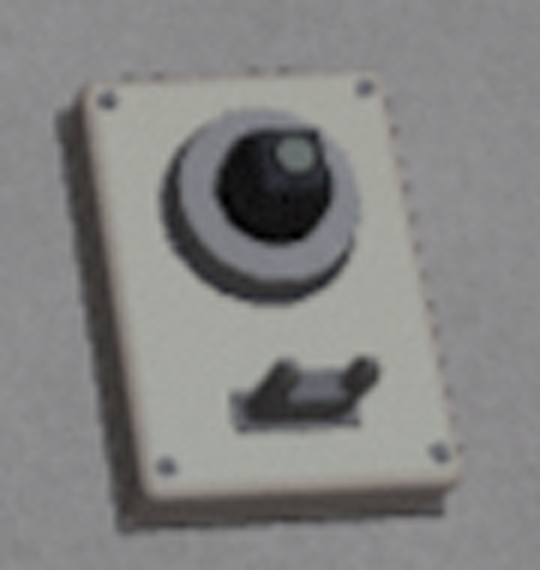

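```bash
cat > key.py <<'E'
from h import *
import sys
def contours(n,im,box,S=8,k=None):
    u0,v0,u1,v1=box
    c=cv2.resize(im[v0:v1,u0:u1],None,fx=S,fy=S,interpolation=cv2.INTER_CUBIC)
    g=cv2.GaussianBlur(cv2.cvtColor(c,cv2.COLOR_RGB2GRAY),(0,0),2)
    return c,g
def topx(n,pts,box,S):  # resized px -> image px
    return (np.asarray(pts,float)+.5)/S-.5+np.array(box[:2])
def measure(n,im,box,z=.006,S=8,out=None):
    c,g=contours(n,im,box,S)
    bg=np.median(g); 
    dk=np.percentile(g,4); thr=(bg+dk)/2
    m=(g<thr).astype(np.uint8)
    cs,h=cv2.findContours(m,cv2.RETR_CCOMP,cv2.CHAIN_APPROX_NONE)
    i=max(range(len(cs)),key=lambda i:cv2.contourArea(cs[i]) if h[0][i][3]<0 else 0)
    holes=[cs[j] for j in range(len(cs)) if h[0][j][3]==i]
    W=lambda ct:np.array([onz(n,*p,z)[:2] for p in topx(n,ct.reshape(-1,2),box,S)],np.float32)
    o=W(cs[i]);(cx,cy),(w,hh),a=cv2.minAreaRect(o);print(n,"thr",bg,thr,"outer rect",cx,cy,w,hh,a)
    if holes:
        hw=W(max(holes,key=cv2.contourArea));r=cv2.minAreaRect(hw);M=cv2.moments(hw*1000)
        print(" hole rect",r,"centroid",M['m10']/M['m00'],M['m01']/M['m00'])
        hc=np.array([M['m10']/M['m00'],M['m01']/M['m00']])/1000
        # handle points: outer contour pts 30..95 mm from hole centre
        d=o-hc;rr=np.linalg.norm(d,axis=1)
        far=d[rr>.05].mean(0);ax=far/np.linalg.norm(far)
        for _ in range(4):
            nrm=np.array([-ax[1],ax[0]]);al=d@ax;ac=d@nrm
            sl=(al>.03)&(al<.09)&(abs(ac)<.015)
            up=sl&(ac>np.median(ac[sl]));lo=sl&~up
            pu=np.polyfit(al[up],ac[up],1);pl=np.polyfit(al[lo],ac[lo],1)
            ax=ax+nrm*(pu[0]+pl[0])/2;ax/=np.linalg.norm(ax)
        nrm=np.array([-ax[1],ax[0]]);al=d@ax;ac=d@nrm
        hd=abs(ac)>.014
        print(" yaw",np.degrees(np.arctan2(ax[1],ax[0])),"handle off",(pu[1]+pl[1])/2,"width",pu[1]-pl[1],"tip",al.max(),"head al",al.min(),al[hd].max(),"ac",ac.min(),ac.max())
        ctr=hc+nrm*(ac.min()+ac.max())/2
        print(" hole c",hc,"head lateral mid ->",ctr, "tip-0.1 ->",ctr+ax*(al.max()-.1))
    vis=c.copy();cv2.drawContours(vis,cs,-1,(255,0,0),1)
    if out:cv2.imwrite(out,vis[:,:,::-1])
E
python3 - <<'E'
from key import *
t=np.load("top0.npz")["im"];s=np.load("scene0.npz")["im"]
measure("top",t,(310,140,370,220),out="pics/kt2.png")
measure("scene",s,(195,190,260,250),out="pics/ks2.png")
def unit(n,im,box,S=8):
    c,g=contours(n,im,box,S)
    hs=cv2.cvtColor(c,cv2.COLOR_RGB2HSV)
    bg=np.median(g);m=(g>(bg+np.percentile(g,90))/2).astype(np.uint8)
    cs,_=cv2.findContours(m,cv2.RETR_EXTERNAL,cv2.CHAIN_APPROX_NONE)
    ct=max(cs,key=cv2.contourArea)
    o=np.array([onz(n,*p,.045)[:2] for p in topx(n,ct.reshape(-1,2),box,S)],np.float32)
    r=cv2.minAreaRect(o);print(n,"unit rect",r,cv2.boxPoints(r).tolist())
    cv2.drawContours(c,[ct],-1,(255,0,0),1);cv2.imwrite(f"pics/u2{n}.png",c[:,:,::-1])
unit("top",t,(115,135,200,225))
unit("scene",s,(370,265,460,360))
E
```

```text
top thr 116.0 100.5 outer rect 0.5743233561515808 -0.2583615183830261 0.04173731803894043 0.12231102585792542 82.8060302734375
 hole rect ((0.533315122127533, -0.2530176043510437), (0.026069292798638344, 0.024140052497386932), 83.28904724121094) centroid 533.4028439836322 -253.20959042124363
 yaw -7.005732496769312 handle off -0.00036398488017245914 width 0.012674138847499596 tip 0.10238669572510768 head al -0.019960378643348042 0.0197300906456542 ac -0.020874413175242777 0.020897008203496648
 hole c [ 0.53340284 -0.25320959] head lateral mid -> [ 0.53340422 -0.25319838] tip-0.1 -> [ 0.5357731  -0.25348948]
scene thr 138.0 111.5 outer rect 0.5723981857299805 -0.2566682696342468 0.04477991536259651 0.12242766469717026 81.94315338134766
 hole rect ((0.5326303243637085, -0.25100478529930115), (0.02244739606976509, 0.02318759635090828), 81.28822326660156) centroid 532.5608536044385 -250.91429772201522
 yaw -7.235448349570301 handle off -0.0002408272148596421 width 0.01624200691876406 tip 0.10145668142618626 head al -0.020750003880611413 0.01967705016692806 ac -0.022721994713452157 0.022145124997541548
 hole c [ 0.53256085 -0.2509143 ] head lateral mid -> [ 0.53252453 -0.25120044] tip-0.1 -> [ 0.53396961 -0.2513839 ]
top unit rect ((0.5606248378753662, 0.20966045558452606), (0.1428958773612976, 0.10276450216770172), 33.49882888793945) [[0.47268572449684143, 0.21307441592216492], [0.5294035077095032, 0.1273794025182724], [0.6485639810562134, 0.2062464952468872], [0.5918461680412292, 0.2919415235519409]]
scene unit rect ((0.5604878067970276, 0.211664080619812), (0.1424473226070404, 0.10227983444929123), 33.3764533996582) [[0.47287678718566895, 0.21518689393997192], [0.5291447639465332, 0.12977565824985504], [0.6480988264083862, 0.2081412672996521], [0.591830849647522, 0.2935525178909302]]
```

```bash
cat > ring.py <<'E'
from key import *
def ring(n,im,box,uc,yaw,S=8,out=None):
    c,g=contours(n,im,box,S)
    f=cv2.GaussianBlur(c.astype(np.float32),(0,0),3)
    br=f[:,:,2]-f[:,:,0]
    c0=proj(n,[*uc,.055]);
    # radial: last crossing in lab diff along circle
    w=cv2.cvtColor(f/255,cv2.COLOR_RGB2LAB);L=w[:,:,0]
    pts=[]
    for a in np.radians(np.arange(0,360,3)):
        prof=[];R=np.arange(.024,.042,.0002)
        for r in R:
            q=proj(n,[uc[0]+r*np.cos(a),uc[1]+r*np.sin(a),.055]);q=(q-np.array(box[:2])+.5)*S-.5
            prof.append(g[int(round(q[1])),int(round(q[0]))])
        prof=np.array(prof,float);dg=np.gradient(cv2.GaussianBlur(prof[:,None],(1,9),2)[:,0])
        i=dg.argmax();
        if dg[i]>.5 and 3<i<len(R)-4: pts.append([uc[0]+R[i]*np.cos(a),uc[1]+R[i]*np.sin(a)])
    pts=np.array(pts,np.float32);k=np.ones(len(pts),bool)
    for _ in range(5):
        A=np.c_[2*pts[k],np.ones(k.sum())];x=np.linalg.lstsq(A,(pts[k]**2).sum(1),rcond=None)[0]
        r=np.sqrt(x[2]+x[0]**2+x[1]**2);e=np.linalg.norm(pts-x[:2],axis=1)-r;k=abs(e)<max(.0012,1.5*e[k].std())
    print(n,"ring ctr",x[:2],"R",r,"n",k.sum(),len(pts),"rms",e[k].std())
E
python3 - <<'E'
from ring import *
t=np.load("top0.npz")["im"];s=np.load("scene0.npz")["im"]
for n,im,box,c,y in(("top",t,(115,135,200,225),(.5606,.2097),33.5),("scene",s,(370,265,460,360),(.5605,.2117),33.4)):
    a=np.radians(y);uc=np.array(c)-.022*np.array([np.cos(a),np.sin(a)]);print(n,"seat from box",uc)
    ring(n,im,box,uc,y)
E
```

```text
top seat from box [0.54225451 0.19755739]
top ring ctr [0.54040432 0.19399317] R 0.031774441472737454 n 54 119 rms 0.0006673467537196996
scene seat from box [0.54213335 0.19958942]
scene ring ctr [0.5453055  0.19848387] R 0.03355497426764257 n 80 119 rms 0.0004335596009192808
```

View pics/u2top.png

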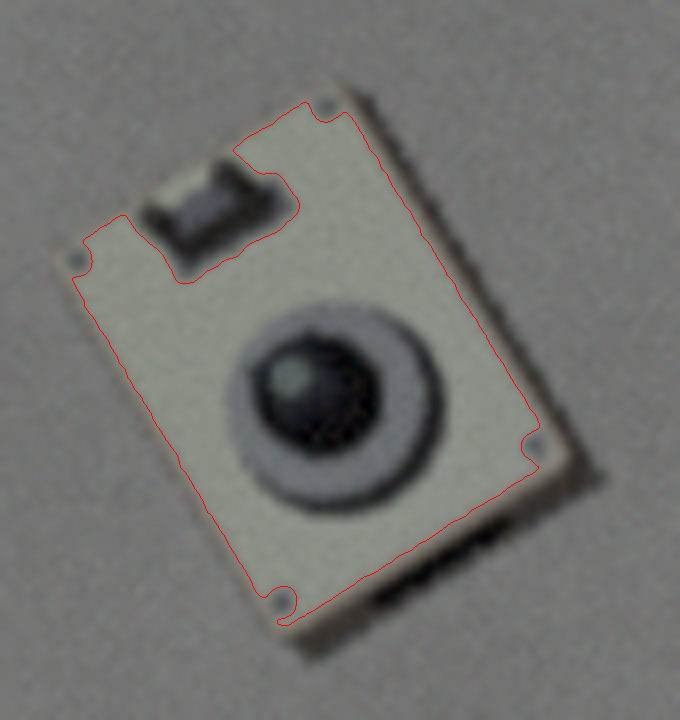

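View pics/kt2.png

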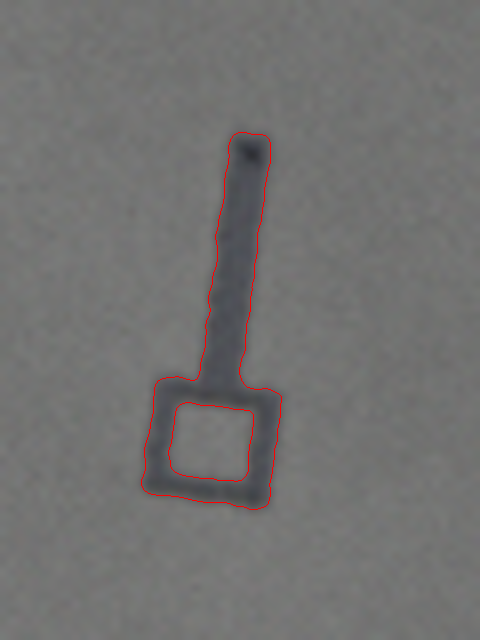

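Run:
```python
from ring import *
import cv2
for n,pts,S,off in(("top",[(327,107),(77,260),(535,445),(282,602)],8,(115,135)),("scene",[(107,101),(366,89),(167,467),(440,452)],6,(370,265))):
    q=(np.array(pts)+.5)/S-.5+off
    w=np.array([onz(n,*p,.045)[:2] for p in q]);c=w.mean(0);print(n,"screws mean",c)
    r=cv2.minAreaRect(w.astype(np.float32));print(r)
    for y in(33.5,):
        a=np.radians(y);print(c-.022*np.array([np.cos(a),np.sin(a)]))
    im=np.load(n+"0.npz")["im"]
    box=(115,135,200,225) if n=="top" else (370,265,460,360)
    c8=cv2.resize(im[box[1]:box[3],box[0]:box[2]],None,fx=8,fy=8,interpolation=cv2.INTER_CUBIC)
    # overlay: predicted ring top circle, square top, posts
    s=c-.022*np.array([np.cos(a),np.sin(a)]);ux=np.array([np.cos(a),np.sin(a)]);uy=np.array([-ux[1],ux[0]])
    def dr(P3,col):
        p=np.array([(proj(n,x)-np.array(box[:2])+.5)*8-.5 for x in P3]);cv2.polylines(c8,[p.astype(np.int32)],True,col,1)
    th=np.linspace(0,2*np.pi,60)
    for z,rr,col in((.064,.031,(255,0,0)),(.046,.031,(255,0,255)),(.075,.019,(255,255,0))):
        dr([[s[0]+rr*np.cos(t),s[1]+rr*np.sin(t),z] for t in th],col)
    dr([[*(s+h*(i*ux+j*uy)),.1] for h in(.0085,) for i,j in((1,1),(1,-1),(-1,-1),(-1,1))],(0,255,0))
    for sg in(1,-1):
        p=s+.07*ux+sg*.013*uy
        dr([[p[0]+.005*np.cos(t),p[1]+.005*np.sin(t),.089] for t in th],(0,255,255))
    cv2.imwrite(f"pics/ov_{n}.png",c8[:,:,::-1])
```

```text
top screws mean [0.56162241 0.21002737]
((0.561642050743103, 0.21001087129116058), (0.1298103630542755, 0.09210455417633057), 33.512184143066406)
[0.54327692 0.19788476]
scene screws mean [0.5598937  0.21126261]
((0.560034990310669, 0.2111700475215912), (0.12950457632541656, 0.09261941909790039), 33.36919403076172)
[0.54154821 0.19912   ]
```

View pics/ov_top.png

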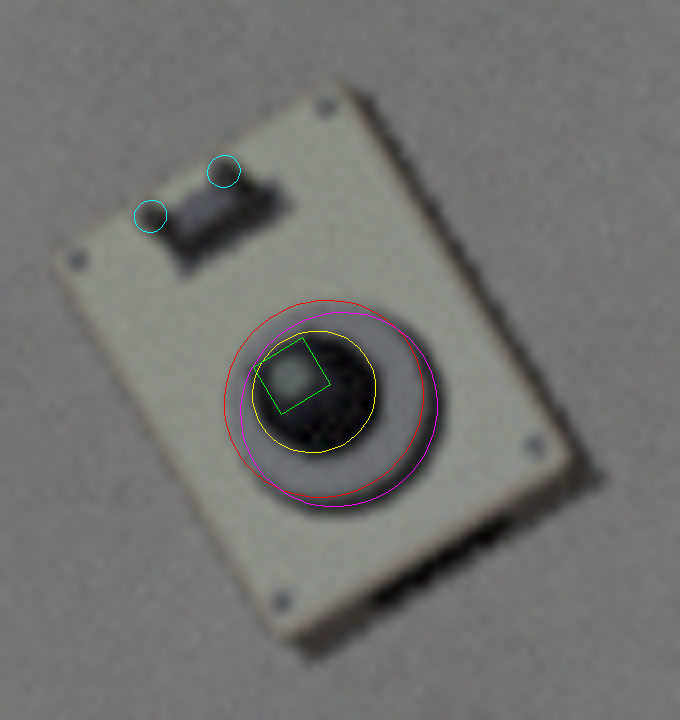

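View pics/ov_scene.png

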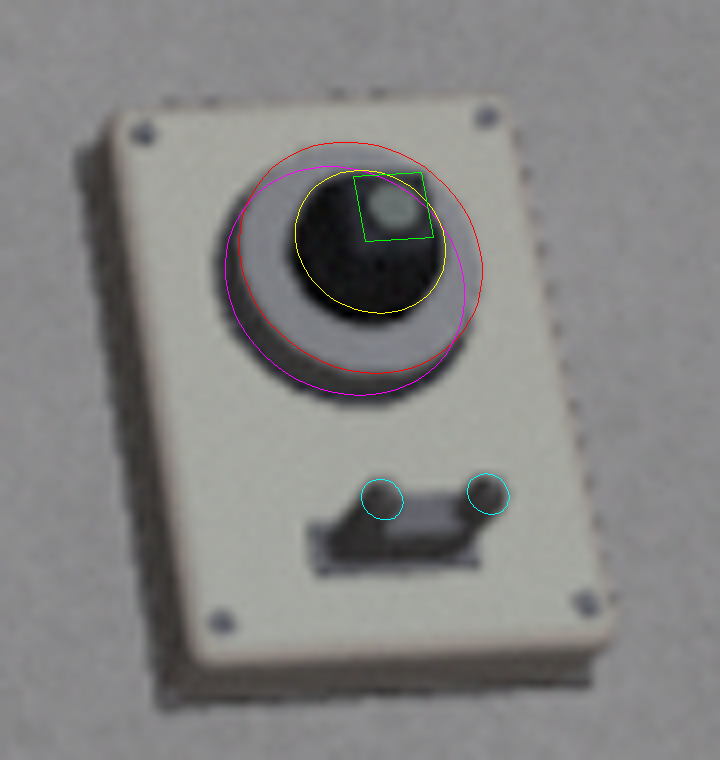

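Emit:
step_arm([
  [[0.07,0.235,-0.347,0,-85],[0.07,0.235,-0.347,0,-85],[0.07,0.235,-0.347,0,-85],[0.07,0.235,-0.347,0,-85],[0.07,0.235,-0.347,0,-85],[0.07,0.235,-0.347,0,-85],[0.07,0.235,-0.347,0,-85],[0.07,0.235,-0.347,0,-85],[0.07,0.235,-0.347,0,-85],[0.07,0.235,-0.347,0,-85],[0.07,0.235,-0.347,0,-85],[0.07,0.235,-0.347,0,-85],[0.07,0.235,-0.347,0,-85],[0.07,0.235,-0.347,0,-85]],
])

```text
clock: 1.27
position: [0.4197, 0.2496, 0.2398]
ee_rot: [-2.441, -1.976, 0.003]
force: [0.2, 0.3, -1.2]
width: 0.762
```

Emit:
step_arm([
  [[0.07,0.1133,-0.5016,-0.12,-85],[0.07,0.1133,-0.5016,-0.12,-85],[0.07,0.1133,-0.5016,-0.12,-85],[0.07,0.1133,-0.5016,-0.12,-85],[0.07,0.1133,-0.5016,-0.12,-85],[0.07,0.1133,-0.5016,-0.12,-85],[0.07,0.1133,-0.5016,-0.12,-85],[0.07,0.1133,-0.5016,-0.12,-85],[0.07,0.1133,-0.5016,-0.12,-85],[0.07,0.1133,-0.5016,-0.12,-85],[0.07,0.1133,-0.5016,-0.12,-85],[0.07,0.1133,-0.5016,-0.12,-85],[0.07,0.1133,-0.5016,-0.12,-85],[0.07,0.1133,-0.5016,-0.12,-85],[0.07,0.1133,-0.5016,-0.12,-85],[0.07,0.1133,-0.5016,-0.12,-85],[0.07,0.1133,-0.5016,-0.12,-85]],
])

```text
clock: 2.68
position: [0.5334, -0.25, 0.1197]
ee_rot: [-3.133, 0.186, 0.001]
force: [-0.1, 0.7, -0.6]
width: 0.764
```

```bash
cat > st.py <<'E'
from h import *
def st():
    o=observe();M=Ro.from_rotvec(o["ee_rot"]).as_matrix()
    print("t",round(o["clock"],2),"pos",o["position"].round(4),"jaw",round(float(np.degrees(np.arctan2(M[1,1],M[0,1]))),2),"tilt",M[:,2].round(3),"F",o["force"].round(2),"T",o["ft_torque"].round(3),"w",round(o["width"]*.0918,4),"q",o["joints"].round(2));return o
E
python3 -c "
from st import *
st()"
```

```text
t 2.68 pos [ 0.5334 -0.25    0.1197] jaw -96.79 tilt [-0.     0.003 -1.   ] F [-0.13  0.72 -0.56] T [-0.009  0.159  0.003] w 0.0701 q [-0.18  0.61  0.79  1.84 -0.54  0.92 -0.83]
```

Emit:
step_arm([
  [[0.07,-0.0004,-0.0021,-0.04,-0.3],[0.07,-0.0004,-0.0021,-0.08,-0.3],[0.07,-0.0004,-0.0021,-0.1,-0.3],[0.07,-0.0004,-0.0021,-0.102,-0.3],[0.07,-0.0004,-0.0021,-0.102,-0.3],[0.03,-0.0004,-0.0021,-0.102,-0.3],[0.03,-0.0004,-0.0021,-0.102,-0.3],[0.03,-0.0004,-0.0021,-0.102,-0.3],[0.03,-0.0004,-0.0021,-0.102,-0.3],[0.03,-0.0004,-0.0021,-0.102,-0.3],[0.03,-0.0004,-0.0021,-0.102,-0.3],[0.03,-0.0004,-0.0021,-0.102,-0.3],[0.03,-0.0004,-0.0021,-0.102,-0.3]],
], squeeze=20)

```text
clock: 3.77
position: [0.5333, -0.2522, 0.0182]
ee_rot: [-3.132, 0.194, -0.0]
force: [-0.9, 1.2, 6.0]
width: 0.428
```

```bash
python3 -c "
from st import *
st()"
```

```text
t 3.77 pos [ 0.5333 -0.2522  0.0182] jaw -97.08 tilt [ 0.     0.003 -1.   ] F [-0.91  1.18  6.04] T [ 0.169  0.349 -0.029] w 0.0393 q [-0.09  0.74  0.67  1.9  -0.67  0.74 -0.73]
```

Emit:
step_arm([
  [[0.03,0,0,0.02,0],[0.03,0,0,0.05,0],[0.03,0,0,0.09,0],[0.03,0,0,0.13,0],[0.03,0,0,0.17,0],[0.03,0,0.03,0.18,4],[0.03,0.005,0.07,0.18,8],[0.03,0.005,0.11,0.18,12],[0.03,0.005,0.15,0.18,16],[0.03,0.009,0.19,0.18,20],[0.03,0.009,0.23,0.18,24],[0.03,0.009,0.27,0.18,28],[0.03,0.009,0.31,0.18,32],[0.03,0.009,0.35,0.18,36],[0.03,0.009,0.39,0.18,40],[0.03,0.009,0.42,0.18,40.5],[0.03,0.009,0.44,0.18,40.5],[0.03,0.0089,0.4506,0.18,40.5],[0.03,0.0089,0.4506,0.16,40.5],[0.03,0.0089,0.4506,0.14,40.5]],
])

```text
clock: 5.43
position: [0.5429, 0.1987, 0.1584]
ee_rot: [-3.006, -0.903, -0.002]
force: [-0.3, -0.3, -1.6]
width: 0.433
```

Run:
```python
from st import *
st()
for n in ("scene","top"):
    im,d=eyes.get_image(n); np.savez(f"{n}1.npz",im=im,d=d)
    u,v=proj(n,[.545,.2,.12]).astype(int);crop(n,im,u-60,v-60,u+60,v+60,5,f"pics/{n}1.png")
st()
```

```text
t 5.43 pos [0.5429 0.1987 0.1584] jaw -56.54 tilt [ 0.     0.003 -1.   ] F [-0.32 -0.34 -1.57] T [-0.208  0.187 -0.039] w 0.0398 q [-0.89  0.49  0.64  1.83 -0.37  0.94 -1.07]
t 5.53 pos [0.5402 0.1969 0.1556] jaw -56.64 tilt [-0.007 -0.    -1.   ] F [-0.05 -0.61 -1.2 ] T [-0.14   0.175  0.001] w 0.0397 q [-0.89  0.5   0.64  1.83 -0.36  0.94 -1.07]
```

View pics/scene1.png

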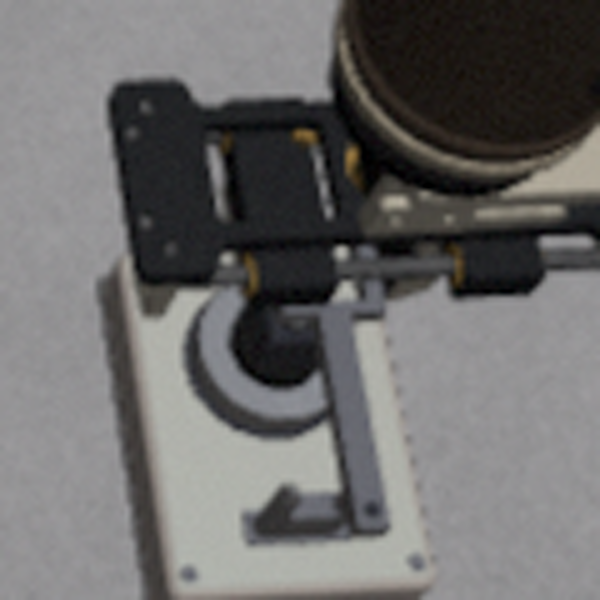

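View pics/top1.png

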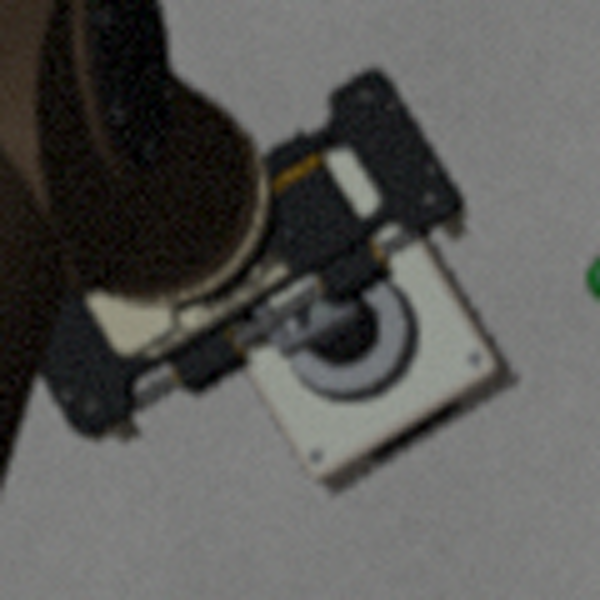

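Emit:
step_arm([
  [[0.03,0.002,0.0016,-0.013,0],[0.03,0.002,0.0016,-0.013,0],[0.03,0.002,0.0016,-0.013,0],[0.03,0.002,0.0016,-0.013,0],[0.03,0.002,0.0016,-0.013,0]],
])

```text
clock: 5.95
position: [0.5428, 0.1985, 0.1434]
ee_rot: [-3.008, -0.901, 0.008]
force: [0.3, 0.2, -0.6]
width: 0.434
```

Run:
```python
from st import *
st()
im,d=eyes.get_image("scene"); np.savez("scene2.npz",im=im,d=d)
o=st()
# predicted key outline with key underside z = tcp-.018
c=np.array([.5422,.1985]);a=np.radians(33.45)
z=o["position"][2]-.018+.012
u,v=proj("scene",[.57,.22,z]).astype(int);b=(u-45,v-30,u+45,v+45);S=8
c8=cv2.resize(im[b[1]:b[3],b[0]:b[2]],None,fx=S,fy=S,interpolation=cv2.INTER_CUBIC)
cv2.imwrite("pics/s2raw.png",c8[:,:,::-1])
k=o["position"][:2]+[-.0003,.0001]
print(b,"z",z)
L=[(-.018,-.02),(.018,-.02),(.018,-.006),(.1,-.006),(.1,.006),(.018,.006),(.018,.02),(-.018,.02)]
def dr(ctr,yaw,z,col):
    a=np.radians(yaw);R=np.array([[np.cos(a),-np.sin(a)],[np.sin(a),np.cos(a)]])
    p=np.array([(proj("scene",[*(ctr+R@q),z])-np.array(b[:2])+.5)*S-.5 for q in L]);cv2.polylines(c8,[p.astype(np.int32)],True,col,1)
dr(k,33.45,z,(255,0,0))
cv2.imwrite("pics/s2.png",c8[:,:,::-1])
```

```text
t 5.95 pos [0.5428 0.1985 0.1434] jaw -56.67 tilt [-0.005  0.    -1.   ] F [ 0.26  0.2  -0.63] T [-0.1    0.152 -0.031] w 0.0398 q [-0.88  0.52  0.63  1.84 -0.38  0.92 -1.06]
t 6.0 pos [0.5427 0.1986 0.1433] jaw -56.66 tilt [-0.006  0.    -1.   ] F [-0.08 -0.97 -1.19] T [-0.099  0.099 -0.008] w 0.0397 q [-0.88  0.52  0.63  1.84 -0.38  0.92 -1.06]
(np.int64(382), np.int64(271), np.int64(472), np.int64(346)) z 0.13731507253742523
```

View pics/s2.png

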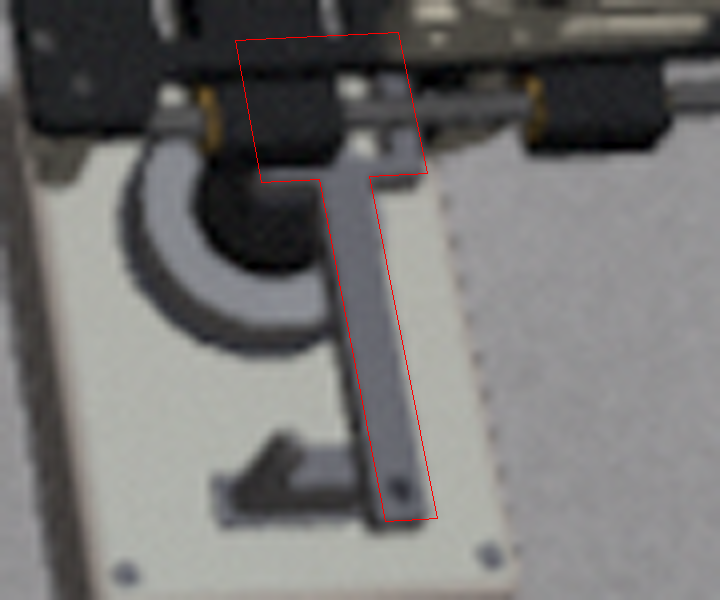

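Run:
```python
from st import *
t=np.load("scene2.npz");d=t["d"]
R=Ro.from_rotvec(P["scene"]["attitude"]).as_matrix()
K=np.linalg.inv(P["scene"]["intrinsics"])
for x,y in((345,190),(350,220),(357,260),(364,300),(371,340),(378,380),(385,420),(392,460),(398,500)):
    u=(x+.5)/8-.5+382;v=(y+.5)/8-.5+271
    ui,vi=int(round(u)),int(round(v))
    out=[]
    for du in(-2,-1,0,1,2):
        z=d[vi,ui+du];X=P["scene"]["position"]+R@(K@[ui+du,vi,1.])*z;out.append(X.round(4))
    print(ui,vi,[float(o[2]) for o in out],out[2])
```

```text
425 294 [0.1353, 0.1364, 0.1367, 0.1345, 0.1389] [0.559  0.2101 0.1367]
425 298 [0.1353, 0.1351, 0.1362, 0.1352, 0.1373] [0.5662 0.2133 0.1362]
426 303 [0.1365, 0.1375, 0.1347, 0.1351, 0.1372] [0.5738 0.2189 0.1347]
427 308 [0.1379, 0.1338, 0.1374, 0.1355, 0.1362] [0.5831 0.2241 0.1374]
428 313 [0.1337, 0.135, 0.1376, 0.1351, 0.1362] [0.5912 0.2294 0.1376]
429 318 [0.1351, 0.1332, 0.1351, 0.134, 0.1336] [0.5981 0.235  0.1351]
430 323 [0.1348, 0.1329, 0.1352, 0.1395, 0.1352] [0.6061 0.2402 0.1352]
431 328 [0.1345, 0.1341, 0.1348, 0.1355, 0.1358] [0.6138 0.2455 0.1348]
431 333 [0.136, 0.1371, 0.1339, 0.1391, 0.1358] [0.6221 0.2491 0.1339]
```

Run:
```python
from st import *
im=np.load("scene2.npz")["im"];g=cv2.cvtColor(im,cv2.COLOR_RGB2GRAY).astype(float)
pts=[]
for v in range(297,333):
    pu=370+(v*8-271*8-178)*(422-370)/(520-178.);u0=pu/8+382
    us=np.arange(int(u0)-4,int(u0)+6);pr=g[v,us]
    # mid-level crossing
    lo=np.median(g[v,int(u0)-4:int(u0)-1]);hi=np.median(g[v,int(u0)+3:int(u0)+6]);m=(lo+hi)/2
    for i in range(len(us)-1):
        if pr[i]<m<=pr[i+1] and abs(us[i]-u0)<3: pts.append((us[i]+(m-pr[i])/(pr[i+1]-pr[i]),v));break
pts=np.array(pts)
for z in(.1365,):
    w=np.array([onz("scene",*p,z)[:2] for p in pts])
    vx,vy,x0,y0=cv2.fitLine(w.astype(np.float32),cv2.DIST_HUBER,0,.01,.01).ravel()
    if vx<0:vx,vy=-vx,-vy
    e=(w-[x0,y0])@[-vy,vx];print(len(pts),"yaw",np.degrees(np.arctan2(vy,vx)),"rms",e.std())
    ax=np.array([vx,vy]);n=np.array([-vy,vx])
    c=np.array([x0,y0])-n*.006
    for k in(np.array([.5422,.1985]),np.array([.5418,.1993])):
        print("axis lateral offset of centre from",k,((c-k)@n))
# left edge of handle (side bottom) via other transition
pts=[]
for v in range(300,330):
    pu=320+(v*8-271*8-178)*(372-320)/(520-178.);u0=pu/8+382
    us=np.arange(int(u0)-5,int(u0)+4);pr=g[v,us];print(v,int(us[0]),pr.astype(int).tolist()) if v%6==0 else 0
```

```text
36 yaw 31.941668 rms 0.0003493899645009562
axis lateral offset of centre from [0.5422 0.1985] 0.0007297879077752291
axis lateral offset of centre from [0.5418 0.1993] -0.00016070407849952048
300 418 [23, 29, 31, 37, 60, 92, 103, 103, 104]
306 418 [124, 134, 136, 133, 86, 45, 89, 104, 105]
312 419 [61, 57, 53, 50, 45, 51, 89, 106, 104]
318 420 [173, 177, 176, 177, 113, 50, 90, 105, 104]
324 421 [176, 176, 176, 176, 113, 40, 89, 108, 107]
```

Run:
```python
from st import *
im=np.load("scene2.npz")["im"];g=cv2.cvtColor(im,cv2.COLOR_RGB2GRAY).astype(np.float32)
a=np.radians(32.);ux=np.array([np.cos(a),np.sin(a)]);uy=np.array([-ux[1],ux[0]])
s=np.array([.5418,.1993])
def prof(al,off,z):
    q=np.array([proj("scene",[*(s+x*ux+o*uy),z]) for o in off for x in al],np.float32)
    return cv2.remap(g,q[:,:1],q[:,1:],cv2.INTER_LINEAR).reshape(len(off),-1).mean(0)
for z in(.1355,.1365):
  al=np.arange(.088,.110,.001);print("tip",z,list(zip((al*1000).round().astype(int).tolist(),prof(al,np.arange(-.003,.0041,.001),z).astype(int).tolist())))
  al=np.arange(.010,.030,.001);print("shoulder +y",list(zip((al*1000).round().astype(int).tolist(),prof(al,np.arange(.011,.017,.001),z).astype(int).tolist())))
  print("shoulder -y",prof(al,np.arange(-.014,-.009,.001),z).astype(int).tolist())
```

```text
tip 0.1355 [(88, 102), (89, 96), (90, 88), (91, 78), (92, 74), (93, 72), (94, 78), (95, 86), (96, 94), (97, 100), (98, 95), (99, 88), (100, 77), (101, 87), (102, 116), (103, 141), (104, 163), (105, 171), (106, 175), (107, 175), (108, 175), (109, 175), (110, 175)]
shoulder +y [(10, 88), (11, 93), (12, 98), (13, 101), (14, 104), (15, 101), (16, 95), (17, 84), (18, 72), (19, 76), (20, 88), (21, 114), (22, 145), (23, 161), (24, 172), (25, 174), (26, 174), (27, 174), (28, 175), (29, 175)]
shoulder -y [16, 14, 13, 13, 26, 61, 81, 79, 73, 61, 52, 50, 46, 41, 36, 31, 28, 28, 28, 29]
tip 0.1365 [(88, 104), (89, 98), (90, 91), (91, 81), (92, 75), (93, 73), (94, 76), (95, 84), (96, 92), (97, 100), (98, 97), (99, 92), (100, 81), (101, 81), (102, 109), (103, 136), (104, 158), (105, 170), (106, 174), (107, 175), (108, 175), (109, 176), (110, 175)]
shoulder +y [(10, 90), (11, 92), (12, 97), (13, 100), (14, 103), (15, 103), (16, 97), (17, 89), (18, 77), (19, 75), (20, 87), (21, 106), (22, 136), (23, 158), (24, 169), (25, 175), (26, 174), (27, 174), (28, 174), (29, 175)]
shoulder -y [17, 15, 13, 13, 14, 48, 82, 80, 77, 65, 53, 50, 48, 43, 37, 33, 29, 29, 29, 29]
```

Emit:
step_arm([
  [[0.03,0,0,-0.01,1],[0.03,0,0,-0.02,1],[0.03,0,0,-0.025,1],[0.03,0,0,-0.03,1],[0.03,0,0,-0.03,1]],
])

```text
clock: 6.42
position: [0.5419, 0.1983, 0.1118]
ee_rot: [-3.0, -0.927, 0.012]
force: [-0.4, -0.2, -0.9]
width: 0.434
```

```bash
python3 -c "
from st import *
st()"
```

```text
t 6.42 pos [0.5419 0.1983 0.1118] jaw -55.66 tilt [-0.008 -0.001 -1.   ] F [-0.41 -0.17 -0.91] T [-0.052  0.211 -0.043] w 0.0398 q [-0.86  0.55  0.6   1.87 -0.41  0.85 -1.02]
```

Emit:
step_arm([
  [[0.03,0.0006,0.0003,-0.002,0],[0.03,0.0007,0.0003,-0.005,0],[0.03,0.0008,0.0003,-0.007,0],[0.03,0.0008,0.0003,-0.009,0],[0.03,0.0008,0.0003,-0.009,0]],
])

```text
clock: 6.83
position: [0.5425, 0.1985, 0.1025]
ee_rot: [-3.0, -0.927, 0.012]
force: [-0.5, 0.4, -1.1]
width: 0.435
```

```bash
python3 -c "
from st import *
st()"
```

```text
t 6.83 pos [0.5425 0.1985 0.1025] jaw -55.66 tilt [-0.008 -0.001 -1.   ] F [-0.5   0.43 -1.08] T [-0.125  0.145  0.025] w 0.0399 q [-0.85  0.57  0.59  1.87 -0.42  0.84 -1.01]
```

Emit:
step_arm([
  [[0.03,0,0,-0.002,0],[0.03,0,0,-0.005,0],[0.03,0,0,-0.007,0],[0.03,0,0,-0.008,0],[0.03,0,0,-0.009,0],[0.03,0,0,-0.009,0]],
])

```text
clock: 7.33
position: [0.5425, 0.1985, 0.0934]
ee_rot: [-3.0, -0.927, 0.013]
force: [-2.0, 0.8, -0.5]
width: 0.433
```

```bash
python3 -c "
from st import *
st()"
```

```text
t 7.33 pos [0.5425 0.1985 0.0934] jaw -55.66 tilt [-0.008 -0.001 -1.   ] F [-2.02  0.75 -0.5 ] T [-0.164  0.298 -0.005] w 0.0398 q [-0.84  0.58  0.58  1.88 -0.43  0.82 -1.01]
```

Continue down gently until the shoulder is felt.

Emit:
step_arm([
  [[0.03,0,0,-0.001,0],[0.03,0,0,-0.002,0],[0.03,0,0,-0.002,0]],
])

```text
clock: 7.58
position: [0.5427, 0.1985, 0.0929]
ee_rot: [-2.999, -0.926, 0.012]
force: [-6.7, -1.6, 17.3]
width: 0.434
```

```bash
python3 -c "
from st import *
st()"
```

```text
t 7.58 pos [0.5427 0.1985 0.0929] jaw -55.68 tilt [-0.008  0.    -1.   ] F [-6.68 -1.62 17.28] T [-0.438  1.491  0.   ] w 0.0399 q [-0.84  0.58  0.58  1.88 -0.43  0.82 -1.  ]
```

Emit:
step_arm([
  [[0.03,0,0,0.0005,0],[0.055,0,0,0.0008,0],[0.085,0,0,0.0008,0],[0.085,0,0,0.0008,0],[0.085,0,0,0.0008,0],[0.085,0,0,0.0008,0],[0.085,0,0,0.02,0],[0.085,0,0,0.05,7],[0.085,0,0,0.08,14],[0.085,0,0,0.1,21],[0.085,0,0,0.1,28],[0.085,0,0,0.1,34],[0.085,0,0,0.1,34],[0.085,0,0,0.1,34]],
])

```text
clock: 8.75
position: [0.5425, 0.1984, 0.1928]
ee_rot: [-2.602, -1.759, 0.013]
force: [0.1, 0.5, -0.0]
width: 0.922
```

```bash
cat > look.py <<'E'
from st import *
import sys
o=st();n="scene";tag=sys.argv[1]
im,d=eyes.get_image(n); np.savez(f"{n}{tag}.npz",im=im,d=d)
u,v=proj(n,[.56,.21,.08]).astype(int);b=(u-50,v-42,u+48,v+42);S=8
c8=cv2.resize(im[b[1]:b[3],b[0]:b[2]],None,fx=S,fy=S,interpolation=cv2.INTER_CUBIC)
cv2.imwrite(f"pics/l{tag}raw.png",c8[:,:,::-1])
L=[(-.018,-.02),(.018,-.02),(.018,-.006),(.1,-.006),(.1,.006),(.018,.006),(.018,.02),(-.018,.02)]
a=np.radians(33.4);R=np.array([[np.cos(a),-np.sin(a)],[np.sin(a),np.cos(a)]])
p=np.array([(proj(n,[*(np.array([.5418,.1993])+R@q),.087])-np.array(b[:2])+.5)*S-.5 for q in L]);cv2.polylines(c8,[p.astype(np.int32)],True,(255,0,0),1)
cv2.imwrite(f"pics/l{tag}.png",c8[:,:,::-1])
E
python3 look.py 3
```

```text
t 8.75 pos [0.5425 0.1984 0.1928] jaw -21.88 tilt [-0.007 -0.004 -1.   ] F [ 0.08  0.47 -0.03] T [-0.096  0.049 -0.036] w 0.0846 q [-0.8   0.43  0.5   1.78 -0.24  1.   -0.59]
```

View pics/l3.png

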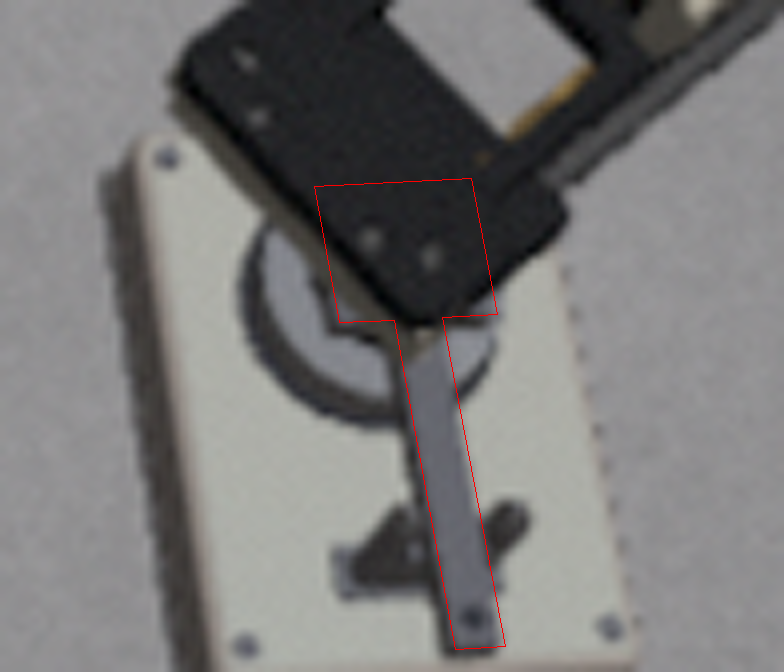

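Emit:
step_arm([
  [[0.085,0,0.0002,-0.03,0],[0.085,0,0.0002,-0.06,0],[0.085,0,0.0002,-0.09,0],[0.085,0,0.0002,-0.11,0],[0.085,0,0.0002,-0.125,0],[0.085,0,0.0002,-0.1295,0],[0.085,0,0.0002,-0.1295,0],[0.085,0,0.0002,-0.1295,0]],
])

```text
clock: 9.47
position: [0.5428, 0.1985, 0.0634]
ee_rot: [-2.604, -1.757, 0.013]
force: [-0.6, 0.4, 0.6]
width: 0.925
```

```bash
python3 -c "
from st import *
st()"
```

```text
t 9.47 pos [0.5428 0.1985 0.0634] jaw -22.0 tilt [-0.007 -0.004 -1.   ] F [-0.63  0.36  0.6 ] T [-0.094  0.05  -0.017] w 0.0849 q [-0.74  0.59  0.42  1.89 -0.34  0.74 -0.5 ]
```

Emit:
step_arm([
  [[0.05,0,0,0,0],[0.05,0,0,0,0],[0.05,0,0,0,0],[0.05,0,0,0,0],[0.05,0,0,0,0],[0.05,0,0,0,0]],
], squeeze=25)

```text
clock: 9.97
position: [0.5417, 0.1993, 0.064]
ee_rot: [-2.602, -1.756, 0.014]
force: [-5.4, 1.8, 6.5]
width: 0.671
```

```bash
python3 -c "
from st import *
st()"
```

```text
t 9.97 pos [0.5417 0.1993 0.064 ] jaw -21.97 tilt [-0.009 -0.003 -1.   ] F [-5.4   1.84  6.46] T [ 0.291  1.326 -0.046] w 0.0616 q [-0.74  0.59  0.42  1.89 -0.34  0.74 -0.5 ]
```

Emit:
step_arm([
  [[0.05,0,0,0,-2],[0.05,0,0,0,-4],[0.05,0,0,0,-6],[0.05,0,0,0,-8],[0.05,0,0,0,-10],[0.05,0,0,0,-10]],
])

```text
clock: 10.47
position: [0.5418, 0.1993, 0.0641]
ee_rot: [-2.746, -1.52, 0.014]
force: [1.0, -0.8, -2.1]
width: 0.663
```

```bash
python3 -c "
from st import *
st()"
```

```text
t 10.47 pos [0.5418 0.1993 0.0641] jaw -32.06 tilt [-0.009 -0.002 -1.   ] F [ 1.03 -0.8  -2.09] T [-0.092  0.044  0.045] w 0.0609 q [-0.77  0.6   0.47  1.89 -0.39  0.75 -0.64]
```

Emit:
step_arm([
  [[0.05,0,0,0,-2],[0.05,0,0,0,-4],[0.05,0,0,0,-6],[0.05,0,0,0,-8],[0.05,0,0,0,-10],[0.05,0,0,0,-12],[0.05,0,0,0,-14],[0.05,0,0,0,-14]],
])

```text
clock: 11.13
position: [0.542, 0.1991, 0.0641]
ee_rot: [-2.911, -1.173, 0.013]
force: [1.8, -0.9, -4.2]
width: 0.669
```

```bash
python3 -c "
from st import *
st()"; python3 look.py 4
```

```text
t 11.13 pos [0.542  0.1991 0.0641] jaw -46.11 tilt [-0.009  0.    -1.   ] F [ 1.79 -0.85 -4.16] T [-0.177 -0.234 -0.032] w 0.0614 q [-0.81  0.61  0.54  1.9  -0.45  0.76 -0.83]
t 11.13 pos [0.542  0.1991 0.0641] jaw -46.11 tilt [-0.009  0.    -1.   ] F [ 1.79 -0.85 -4.16] T [-0.177 -0.234 -0.032] w 0.0614 q [-0.81  0.61  0.54  1.9  -0.45  0.76 -0.83]
```

View pics/l4.png

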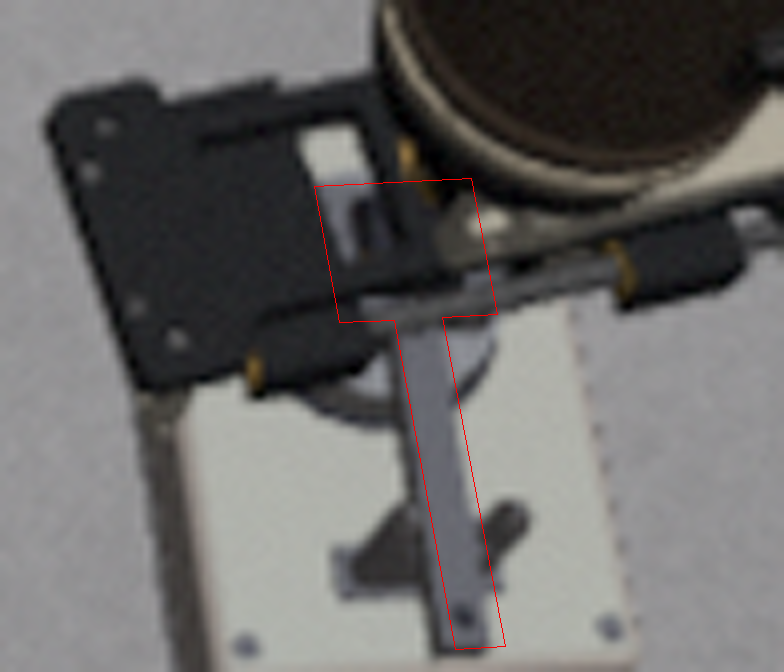

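Emit:
step_arm([
  [[0.05,0,0,0,-2],[0.05,0,0,0,-4],[0.05,0,0,0,-4]],
])

```text
clock: 11.43
position: [0.5421, 0.199, 0.0641]
ee_rot: [-2.949, -1.074, 0.012]
force: [1.6, -1.4, -2.7]
width: 0.668
```

```bash
python3 -c "
from st import *
st()"
```

```text
t 11.43 pos [0.5421 0.199  0.0641] jaw -49.99 tilt [-0.009  0.001 -1.   ] F [ 1.56 -1.4  -2.71] T [-0.078 -0.128  0.005] w 0.0614 q [-0.82  0.62  0.56  1.9  -0.46  0.76 -0.88]
```

Emit:
step_arm([
  [[0.05,0,0,0,-2],[0.05,0,0,0,-4],[0.05,0,0,0,-4]],
])

```text
clock: 11.68
position: [0.5421, 0.199, 0.0641]
ee_rot: [-2.984, -0.971, 0.012]
force: [1.6, -0.8, -2.6]
width: 0.669
```

```bash
python3 -c "
from st import *
st()"
```

```text
t 11.68 pos [0.5421 0.199  0.0641] jaw -53.96 tilt [-0.008  0.001 -1.   ] F [ 1.58 -0.82 -2.61] T [-0.178 -0.053  0.03 ] w 0.0614 q [-0.83  0.62  0.57  1.9  -0.48  0.77 -0.93]
```

Emit:
step_arm([
  [[0.05,0,0,0,-2],[0.05,0,0,0,-4],[0.05,0,0,0,-4]],
])

```text
clock: 11.93
position: [0.5421, 0.1989, 0.0641]
ee_rot: [-3.016, -0.867, 0.012]
force: [1.8, -0.8, -2.7]
width: 0.667
```

```bash
python3 -c "
from st import *
st()"
```

```text
t 11.93 pos [0.5421 0.1989 0.0641] jaw -57.9 tilt [-0.008  0.002 -1.   ] F [ 1.8  -0.85 -2.74] T [-0.152 -0.1   -0.03 ] w 0.0612 q [-0.85  0.63  0.59  1.9  -0.5   0.77 -0.99]
```

Emit:
step_arm([
  [[0.05,0,0,0,-2],[0.05,0,0,0,-4],[0.05,0,0,0,-4]],
])

```text
clock: 12.18
position: [0.5422, 0.1989, 0.0641]
ee_rot: [-3.043, -0.765, 0.011]
force: [1.6, -0.8, -3.4]
width: 0.667
```

```bash
python3 -c "
from st import *
st()"
```

```text
t 12.18 pos [0.5422 0.1989 0.0641] jaw -61.77 tilt [-0.008  0.002 -1.   ] F [ 1.62 -0.84 -3.42] T [-0.224 -0.184  0.521] w 0.0612 q [-0.86  0.63  0.61  1.9  -0.51  0.78 -1.04]
```

Emit:
step_arm([
  [[0.05,0,0,0,0],[0.05,0,0,0,0]],
])

```text
clock: 12.35
position: [0.5422, 0.1989, 0.0641]
ee_rot: [-3.042, -0.77, 0.011]
force: [1.7, -1.0, -3.6]
width: 0.667
```

```bash
python3 look.py 5
```

```text
t 12.35 pos [0.5422 0.1989 0.0641] jaw -61.61 tilt [-0.008  0.002 -1.   ] F [ 1.7  -1.   -3.61] T [-0.23  -0.129  0.561] w 0.0612 q [-0.86  0.63  0.61  1.9  -0.51  0.78 -1.04]
```

View pics/l5.png

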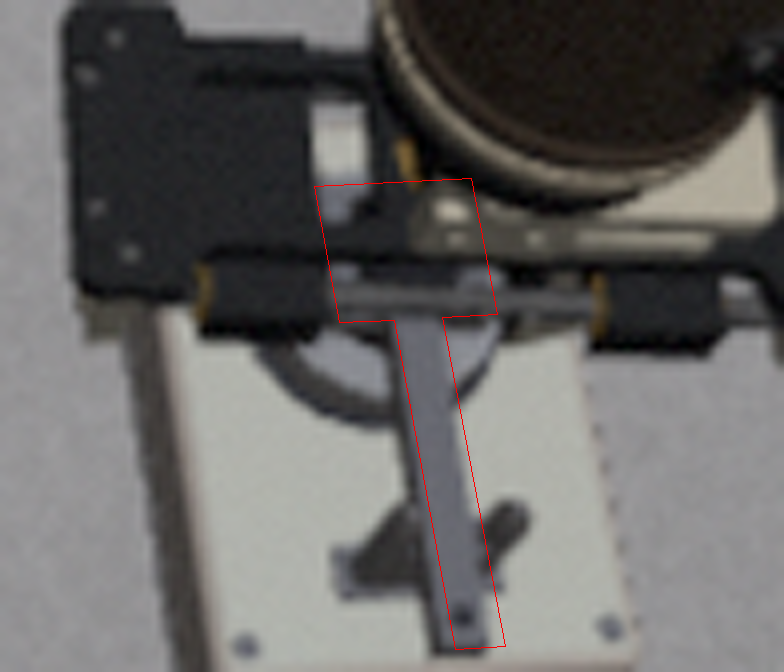

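Emit:
step_arm([
  [[0.085,0,0,0,0],[0.085,0,0,0,0],[0.085,0,0,0,0],[0.085,0,0,0,0],[0.085,0,0,0,0],[0.085,0,0,0.02,0],[0.085,0,0,0.05,0],[0.085,0,0,0.08,0],[0.085,0,0,0.12,0],[0.085,0,0,0.16,0],[0.085,-0.03,0,0.19,0],[0.085,-0.07,0,0.2,0],[0.085,-0.11,0,0.2,0],[0.085,-0.14,0,0.2,0],[0.085,-0.14,0,0.2,0],[0.085,-0.14,0,0.2,0]],
])

```text
clock: 13.73
position: [0.4007, 0.1995, 0.2645]
ee_rot: [-3.039, -0.772, 0.012]
force: [0.3, 0.6, 0.3]
width: 0.927
```

```bash
python3 look.py 6
python3 - <<'E'
from h import *
im,_=eyes.get_image("top");cv2.imwrite("pics/top6.png",im[:,:,::-1])
E
```

```text
t 13.73 pos [0.4007 0.1995 0.2645] jaw -61.48 tilt [-0.009  0.004 -1.   ] F [0.28 0.61 0.25] T [-0.067  0.061  0.065] w 0.0851 q [-1.29  0.13  0.81  1.99 -0.11  1.07 -1.5 ]
```

View pics/l6.png

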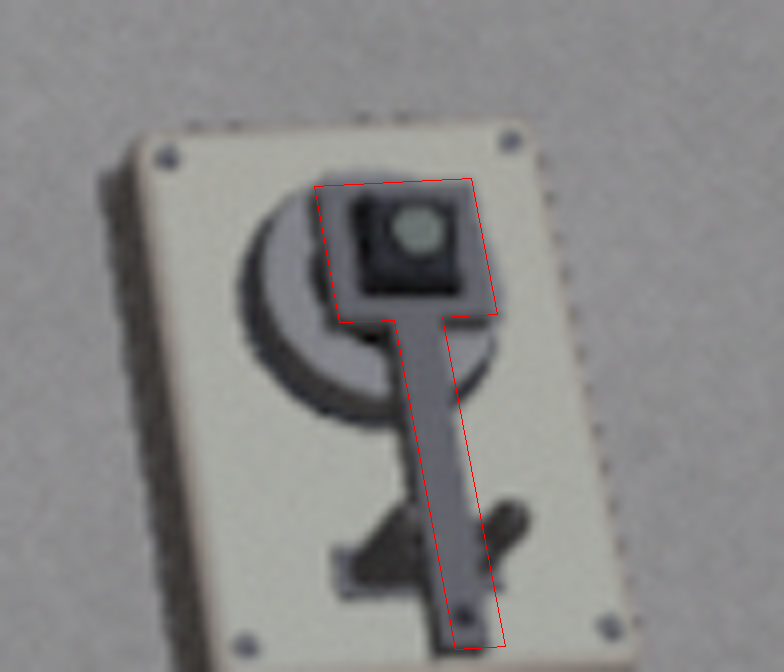

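View pics/top6.png

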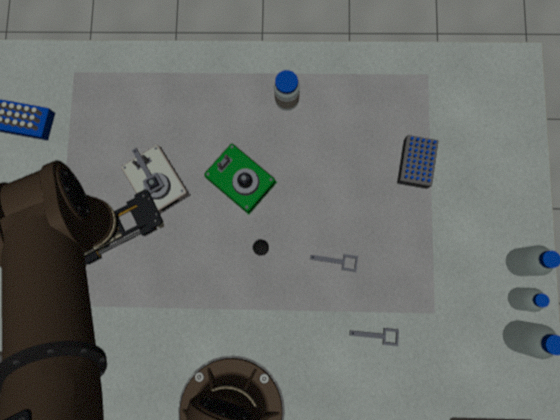

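```bash
python3 -c "
from cell import arm
print(arm.sign_off())"
```

```text
the job is handed in; nothing more can be done
None
```

The holding key is seated on the lens barrel with its handle between the stop posts. The lock ring is tightened to about 0.55 N m, and the job was handed in at about 13.8 s. The sign-off gives no verdict, so everything below is from my own measurements.

**What I did**
- I took the key farthest from the base and gripped it by its head.
- I lowered it over the barrel of the white unit. It met the shoulder at the expected height, with a steady 17 N upward reaction, and I let it go.
- I gripped the ring across its diameter and turned it about 40° clockwise, until the torque rose sharply to 0.52–0.56 N m. I held it there, then released and backed away.

**Last checks**
- The final scene picture shows the key on the shoulder, with the square end through its window. The handle sits between the posts, at the clockwise one.
- The bottle, tip box, dust cap, green unit and other keys look unmoved in the final top picture. I compared these by eye only.
- The gripper is clear of everything.

**Disagreements and things I could not measure**
- The two cameras differ by about 2 mm in absolute position. Centring on the ring agreed with the scene camera.
- While I held the key over the barrel, its yaw measured about 1.4° off the jaw direction. That is within the play, and I corrected 1° of it.
- While the ring was running, the torque reading was about 0 to 0.07 N m and noisy, below the 0.12 N m drag stated in the task.
- I could not read the barrel or ring angles directly. That the ring is home rests on the sharp torque rise, and that the focus held rests on the key staying in place between the posts.

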